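# Load a culture dish and lock the two-stage clamp lever

## Robot

A 6-joint arm with a two-finger parallel gripper is mounted at the origin on a cart in front of the work surface, level with it; the furniture and walls round the work are solid. World frame = base frame: x ahead of the robot, y to its left, z up, the work surface at z = 0. Lengths are in m, angles in rad, forces in N, time in s.
With the tool pointing down it reaches from about 0.35 to 0.95 m from the base axis. Payload 17.4 kg.
Tool frame: the origin (TCP) lies midway between the tips of the shut fingers; the grasp point (between the pads) lies 19 mm behind it (r.grip_point_offset is the distance from the TCP to the grasp point, in m); z points along the fingers, y is the line along which they close (so a half turn about z gives the same grasp; the last joint's range is limited). The gripper opens to 93 mm and grips with 3 to 60 N. Pads are 15 mm wide; open, the fingers measure 128 mm over their backs; the gripper's body (75 mm by 188 mm) begins 65 mm behind the grasp point.
Start: joints at [-1.325, 0.116, 1.442, -0, 1.584, -0.038], TCP at [0.189, -0.648, 0.219] pointing down, gripper open.
Joint ranges: [-2.83, 2.83], [-0.83, 2.19], [0.07, 2.5], [-1.14, 4.28], [0.01, 3], [-2.97, 2.97]. Speed limits (rad/s): [1.89, 1.89, 2.22, 3.14, 3.14, 3.14].

## Interface

Orientations are given as [roll, pitch, yaw] about the fixed x, y, z axes, in that order (R = Rz(yaw) Ry(pitch) Rx(roll)).
In Python, from workcell import r gives the robot as it stands.
- The arm moves only by the tool send_rows, never from a script. Its argument "steps" is a list of rows, each a list of 5 numbers: the shift along the world's x, y, z in cm, then the turn about the world's z in rad, then the gripper's target within -1 to 1 (shut at 1, half-way at 0, fully open at -1). A call has 1 to 12 rows; each row shifts and turns the commanded pose from where the row before left it; what a row does not reach is not made up. A row lasts 1/10 s, in which the tool goes at most 50 mm and 8.59 degrees, less where a joint would pass 70% of its speed; a pose out of reach is approached as far as the arm can. A call is refused whole if a number of a shift passes 5 or a number of a turn 0.15, either way. A call with a gripper value outside its range is refused whole. The fingers move at their own pace and stop on an object; "squeeze" is the grip in N (left out, the last holds). Time passes only in rows, so rows that do not move let the fingers close. It gives the time, the measured TCP pose, the force, the opening and the grip force at its end, in the units of the state.
- r.sense(): the state, without advancing time (a new reading comes with each control period).
- r.read_camera(name): name is "scene" or "top" or "wrist"; returns the picture (384x512x3 uint8, red, green, blue); there is no depth.
- r.camera_info(name): a dict with "K" (3x3 intrinsics, pixels), "rvec" (rotation vector, rad) and "tvec" (3), from world to camera coordinates, as OpenCV has them. Camera axes: x right, y down, z forward; pixel columns grow to the right and rows downward; lengths in m; the calibration is good to about 2 mm. A picture is of the moment at which its call begins: read the wrist's pose just before it. camera_info takes no time and is no camera call; for the wrist camera it gives the pose at the moment of the call.
- r.hand_in(): hands the job in; it is judged then, once.
The state is a dict: "time": time; "joints": joint angles; "qd": joint speeds; "tau": joint torques, N m; "tcp_pos": TCP position; "tcp_rot": TCP orientation; "wrist_force": force on the tool from outside, world axes, zero at the start; "wrist_torque": the same for the moment, N m; "grip_width": opening from 0.0 (shut) to 1.0 (fully open); "grip_force": force on a finger pad.
Only numpy, scipy, OpenCV 4.12 (cv2) and the standard library are available. Lean on these libraries where they do the work, as an engineer would, in place of code of your own. Each camera call takes 0.05 s, during which the arm holds its last target. There are 200 camera calls.

## Task

Get the dish holder ready for the microscope: gently push the culture dish along the holder's channel until it rests against the end stop, then push the red-knobbed clamp lever past its first click all the way to its second stop, beside the green dot, so that the jaw locks the dish. Only push with the fingertips: pick nothing up, keep the dish flat in its channel, and do not disturb the things standing around.

Things in the scene. Friction and masses are not known exactly. Their poses are not given: they have to be found in the camera images.
- dish_holder: Grey metal dish holder, fixed to the bench. Plate 250 mm wide (its y -115 to +135) and 130 deep (its x -45 to +85), with a front lobe (y -116 to +26) that reaches to x = -120 under the lever. Origin on the bench; x away from the robot, y to the left, z up. The plate's top, at z = 16 mm, is the channel floor. A grey cam cover (x -62 to -26, y -82 to -8, top z = 36) hides the jaw's slide.
- nest (a point): Point on the channel floor under the centre of a dish that is fully home, touching end stop and back fence: holder x = +30, y = -45, z = 16 mm. A white disc in a steel ring, 42 mm across, marks it. Axes as the holder's.
- dish_center (a point): Clear round culture dish with lid, 58 mm diameter, 14 mm high, about 30 g, loose, flat on the channel floor near the open left end, 90 to 130 mm from home. This point is its centre, half-way up (7 mm above its underside).
- lever_knob (a point): Upright red knob at the end of the clamp lever, 17 to 19 mm in diameter and round in plan, between 56 and 82 mm above the bench; this point is on its axis, 64 mm above the bench. The lever's own x axis runs from the pivot out to the knob.
- lever_pivot (a point): Vertical pivot axis of the clamp lever: holder x = -44, y = -45, here 44 mm above the bench. The knob's axis is 75 mm from it, on the front (-x) side. A flat steel arm 11 mm wide, 39 to 45 mm above the bench, joins them; a brass click plunger stands on it 47 mm from the pivot, up to 59 mm.
- clamp_lever (a joint): Angle of the lever, rad: 0 open (at the start; white dot, arm to front-left at 0.55 rad from the holder's -x axis), 0.535 first click (yellow dot, dish not held), 1.10 second stop (green dot, dish locked). Grows as the knob goes left to right, counter-clockwise from above. It takes 6 to 11 N at the knob to leave a seat; between seats it slides with 1 to 3 N and stays where it is left; from about 1.05 on it is drawn into the second stop.
- jaw: Sprung jaw with a black rubber face 40 mm wide, 11 high, origin at the bottom centre of the face. The lever drives it along the holder's +x towards a dish in the nest: 12 mm clear of a dish that is home when open, 4 mm at the first click; at the second stop it has pushed the dish against the back fence and presses with about 7 N.
- media_bottle: White screw-cap reagent bottle with an orange cap, 46 mm diameter, 105 mm high, standing behind the holder; a bystander. Origin at its underside.
- capped_tube: Translucent capped tube, 26 mm diameter, 94 mm high, standing behind the holder; a bystander. Origin at its underside.
- marker: Red and white marker pen, 135 mm long (its y), 16 mm thick, lying in front of the channel, left of the lever; a bystander. Origin at the bottom of its middle.
- hex_key_driver: Hex driver with red handle, 147 mm long (its y), 19 mm thick, lying right of the holder; a bystander. Origin at the bottom of its middle.
- tweezers: Fine steel forceps, 122 mm long (its y), 8 mm high, lying right of the holder; a bystander. Origin at the bottom of its middle.
- bench_timer: White bench timer, 60 x 64 x 18 mm, lying left of the holder; a bystander. Origin at its underside.
- channel_entry (a point): Point on the black floor of the channel near its open left end (holder x = 24, y = 65, z = 16 mm; axes as the holder's). The channel runs along y and is 70 mm wide between the steel back fence (face x = +59, top 9 mm above the floor, y -107 to +129) and a low front rail (face x = -11, 8 mm thick, top 5 mm above the floor, y +7 to +129).
- end_stop (a point): Centre of the top edge of the end stop's face, which looks to the left (holder x = 27, y = -74, z = 25 mm): a steel bar across the right end of the channel, 9 mm above its floor.
- dish: The same culture dish: origin at the centre of its underside, z up.
Not all that is in view belongs to the job. What is shaped like the dish but blue or brown is not meant.

How it is judged:
On the way, in this order (a step that is already met when the one before it is completed fails the run):
1. the dish rests against the end stop, flat, with the lever not yet locked (y of dish_center in the frame of dish_holder between -0.049 and -0.041 m and angle between dish_center's own z axis and vertical below 0.06 rad and z of dish_center in the frame of dish_holder between 0.018 and 0.028 m and value of joint clamp_lever below 0.9 rad), for 0.2 s.
2. the lever is at its second stop and the jaw presses on the dish (value of joint clamp_lever above 1.04 rad and contact force between jaw and dish above 2 N), for 0.2 s.
At the end, for the whole second after the job is handed in: The dish lies flat and at rest on the channel floor, within 4 mm of touching the end stop and within about 3 mm of touching the back fence, the clamp lever is at its second stop (over 1.04 rad) and the jaw presses on the dish with over 2 N (all of step 2 and y of dish_center in the frame of dish_holder between -0.049 and -0.041 m and x of dish_center in the frame of dish_holder between 0.027 and 0.0325 m and angle between dish_center's own z axis and vertical below 0.06 rad and z of dish_center in the frame of dish_holder between 0.018 and 0.028 m and linear speed of dish below 0.01 m/s).
It fails at once if the dish is lifted over 8 mm off the channel floor or tipped (z of dish_center in the frame of dish_holder above 0.031 m or angle between dish_center's own z axis and vertical above 0.3 rad).
It fails at once if the dish is squeezed or rammed with over 40 N by the fingers (contact force between the fingers and dish above 40 N).
It fails at once if a bystander is moved by over 20 mm (distance of any of media_bottle, capped_tube, marker, hex_key_driver, tweezers, bench_timer from where it was at the start of the episode above 0.02 m).
It also fails if it takes over 48 s, if anything falls off the work surface, if the arm or the gripper's body presses on something with over 40 N, if the wrist force passes 120 N, or if a joint passes its speed limit or range.

## Working session

There is one attempt and no reset: what is moved stays moved. The work goes in short steps, Python scripts to look and compute and a tool call to move; the robot and the scene stay as the last step left them, time stands still between calls to the robot, and variables do not carry over. Pictures are saved under pics/ and viewed, at most 10 in all, crops included, and the job is handed in when it is done.

Besides the shell and the picture viewer there is one more tool, called after "Emit:" as name(argument=value, ...) on one line, values as JSON. send_rows: Moves the arm, as the interface text tells. Its arguments: {"type":"object","properties":{"steps":{"type":"array","items":{"type":"array","items":{"type":"number"}}},"squeeze":{"type":"number"}},"required":["steps"]}

```bash
mkdir -p pics; ls; python3 - <<'E'
from workcell import r
import cv2
print(r.sense())
for n in("top","scene"):
    im=r.read_camera(n); cv2.imwrite(f"pics/{n}0.png",im[:,:,::-1])
    print(n,r.camera_info(n))
E
```

```text
pics
{'time': 0.0, 'joints': array([-1.32478535e+00,  1.16490796e-01,  1.44226088e+00, -1.22307241e-05,
        1.58400161e+00, -3.78098845e-02]), 'qd': array([-1.60196122e-03, -7.63887533e-05,  1.39559407e-03,  2.41061531e-04,
        1.20736656e-03, -9.67852819e-04]), 'tau': array([ 9.04391964e-04, -7.21273541e+01, -6.22606516e+01,  7.80600565e-02,
        2.38779624e-02, -8.97970585e-05]), 'tcp_pos': array([ 0.18894912, -0.64780247,  0.21790466]), 'tcp_rot': array([-3.14043240e+00, -3.16514981e-05,  2.83820690e-01]), 'wrist_force': array([ 0.25615883,  0.35158974, -0.02748245]), 'wrist_torque': array([0.00050871, 0.01409344, 0.01499162]), 'grip_force': 0.0, 'grip_width': 1.0002919678123765}
top {'K': array([[445.06798368,   0.        , 254.68652363],
       [  0.        , 445.06798368, 193.81968746],
       [  0.        ,   0.        ,   1.        ]]), 'rvec': array([ 2.18428479, -2.14005486,  0.08768714]), 'tvec': array([0.05614918, 0.57363522, 1.12822483])}
scene {'K': array([[357.63078489,   0.        , 254.46927537],
       [  0.        , 357.63078489, 193.72951629],
       [  0.        ,   0.        ,   1.        ]]), 'rvec': array([ 2.14335436, -0.44730939,  0.25297017]), 'tvec': array([-0.51159828,  0.23095465,  0.65403537])}
```

```bash
python3 - <<'E'
import cv2
im=cv2.imread("pics/top0.png"); cv2.imwrite("pics/top0b.png",cv2.resize(im,(768,576),interpolation=cv2.INTER_CUBIC))
im=cv2.imread("pics/scene0.png"); cv2.imwrite("pics/scene0b.png",cv2.resize(im,(768,576),interpolation=cv2.INTER_CUBIC))
E
```

```text
(no output)
```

View pics/top0b.png

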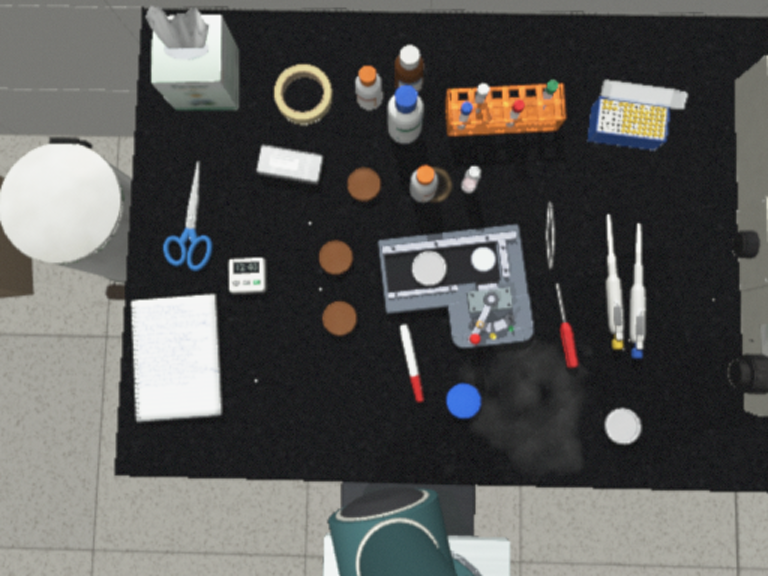

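View pics/scene0b.png

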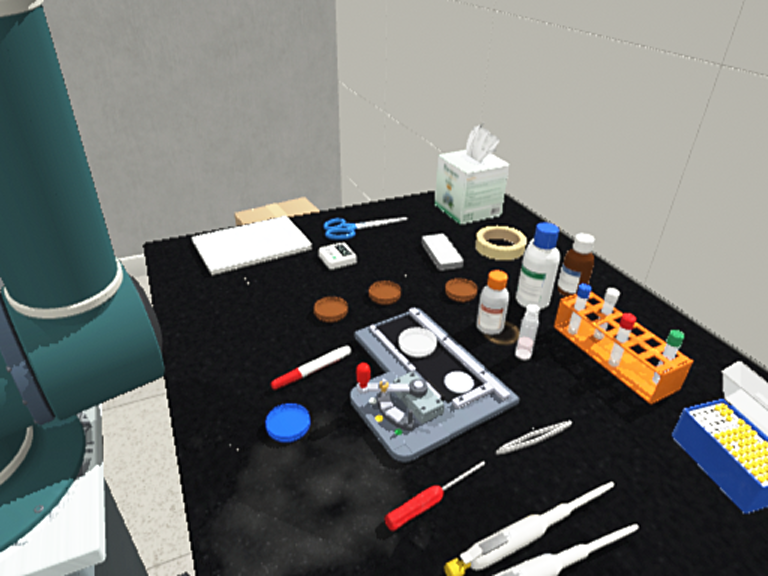

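The top view shows the holder (plate corners about (379,241), (519,226) and (387,312) in the 1.5x picture), the dish at (429,268), the nest at (484,259), the lever pivot at (491,299) and the knob at (475,338). Next I'll fit poses to these.

```bash
cat > h.py <<'E'
import numpy as np, cv2
from scipy.optimize import least_squares
def ray(ci,uv,z):
    R=cv2.Rodrigues(ci["rvec"])[0]; t=ci["tvec"]; o=-R.T@t
    d=R.T@np.linalg.inv(ci["K"])@np.array([uv[0],uv[1],1.]); return o+d*(z-o[2])/d[2]
def fit(pts):  # list of (ci,uv,holder xyz, weight)
    def P(p,X): c,s=np.cos(p[2]),np.sin(p[2]); return np.array([p[0]+c*X[0]-s*X[1],p[1]+s*X[0]+c*X[1],X[2]])
    f=lambda p:np.concatenate([(cv2.projectPoints(P(p,X)[None],ci["rvec"],ci["tvec"],ci["K"],None)[0].ravel()-uv)*w for ci,uv,X,w in pts])
    s=least_squares(f,[.55,-.1,0],loss="soft_l1"); return s.x,s.fun.reshape(-1,2).round(1)
def toH(p,W): c,s=np.cos(p[2]),np.sin(p[2]); d=np.array(W[:2])-p[:2]; return np.array([c*d[0]+s*d[1],-s*d[0]+c*d[1]])
def toW(p,H): c,s=np.cos(p[2]),np.sin(p[2]); return p[:2]+np.array([c*H[0]-s*H[1],s*H[0]+c*H[1]])
E
python3 - <<'E'
from workcell import r
from h import *
t=r.camera_info("top"); s=r.camera_info("scene")
A=lambda *a:np.array(a)/1.5
pts=[(t,A(379,241),(.085,.135,.016),1),(t,A(519,226),(.085,-.115,.016),1),(t,A(387,312),(-.045,.135,.016),1),(t,A(484,259.5),(.03,-.045,.016),2),
 (s,A(459,382),(.03,-.045,.016),2),(t,A(491,299),(-.044,-.045,.044),1)]
p,e=fit(pts); np.save("p.npy",p); print(p,e)
print("dish",toH(p,ray(t,A(429.5,268),.030)),toH(p,ray(s,A(418,341),.030)))
print("knob",toH(p,ray(t,A(475,338),.080)),toH(p,ray(s,A(363,366),.080)))
for n,uv,z in(("bottle",A(425,174),.105),("tube",A(474,173),.094),("marker",A(405,328),.01),("marker",A(420,399),.01)): print(n,ray(t,uv,z)[:2],toH(p,ray(t,uv,z)))
a=.55
print("knobW0",toW(p,[-.044-.075*np.cos(a),-.045+.075*np.sin(a)]), "dishW", ray(t,A(429.5,268),.030))
E
```

```text
[ 0.59750681 -0.06869849  0.13148178] [[-0.3 -0.9]
 [ 0.2 -1.4]
 [-0.2  0.5]
 [-0.3 -0.7]
 [-0.8  2.1]
 [ 0.3  0.2]]
dish [0.02306949 0.05244719] [0.02370898 0.05027289]
knob [-0.10666455 -0.00465481] [-0.10477178 -0.00217796]
bottle [ 7.59193668e-01 -1.55645678e-04] [0.16927748 0.04675355]
tube [ 0.76531919 -0.08187702] [ 0.16463619 -0.03506554]
marker [0.50945994 0.02661328] [-0.07479123  0.10603233]
marker [ 0.38711032 -0.00154949] [-0.19977705  0.09415308]
knobW0 [ 0.49125933 -0.0885981 ] dishW [ 0.61350119 -0.0136795   0.03      ]
```

Emit:
send_rows(steps=[[1.7,2.9,0,-0.013,1],[1.7,2.9,0,-0.013,1],[1.7,2.9,0,-0.013,1],[1.7,2.9,0,-0.013,1],[1.7,2.9,0,-0.013,1],[1.7,2.9,0,-0.013,1],[1.7,2.9,0,-0.013,1],[1.7,2.9,0,-0.013,1],[1.7,2.9,0,-0.013,1],[1.7,2.9,0,-0.013,1],[1.7,2.9,0,-0.013,1],[1.7,2.9,0,-0.01,1]])

```text
time: 1.3
tcp_pos: [0.3934, -0.2987, 0.2185]
tcp_rot: [-3.141, 0.0, 0.13]
wrist_force: [1.6, 0.4, -0.7]
grip_width: 0.027
grip_force: 0.0
```

Emit:
send_rows(steps=[[1.7,2.9,0,0,1],[1.7,2.9,0,0,1],[1.7,2.9,0,0,1],[1.7,2.9,0,0,1],[1.7,2.9,0,0,1],[1.7,2.9,0,0,1],[1.7,2.9,0,0,1],[1.7,2.9,0,0,1],[1.7,2.9,0,0,1],[1.7,2.9,0,0,1],[1.7,2.9,0,0,1],[1.7,2.9,0,0,1]])

```text
time: 2.5
tcp_pos: [0.5974, 0.0494, 0.2183]
tcp_rot: [-3.142, 0.0, 0.131]
wrist_force: [-1.2, 0.1, 1.4]
grip_width: 0.004
grip_force: 0.0
```

Emit:
send_rows(steps=[[0,0,0,0,1],[0,0,0,0,1]])

```text
time: 2.7
tcp_pos: [0.5969, 0.0484, 0.218]
tcp_rot: [3.142, 0.001, 0.132]
wrist_force: [-0.4, -0.7, -0.8]
grip_width: 0.005
grip_force: 0.0
```

```bash
python3 - <<'E'
from workcell import r
import cv2
from h import *
s=r.sense(); p=np.load("p.npy"); ci=r.camera_info("wrist"); im=r.read_camera("wrist"); print(s["time"],s["tcp_pos"],s["tcp_rot"],toH(p,s["tcp_pos"]),s["grip_width"])
for n,X in (("tcp",s["tcp_pos"]),("nest",[*toW(p,[.03,-.045]),.016]),("dish",[*toW(p,[.0235,.0515]),.030]),("entry",[*toW(p,[.059,.129]),.025]),("railend",[*toW(p,[-.011,.129]),.021])):
    u=cv2.projectPoints(np.array(X,float)[None],ci["rvec"],ci["tvec"],ci["K"],None)[0].ravel(); print(n,u*1.5)
cv2.imwrite("pics/w1.png",cv2.resize(im[:,:,::-1],(768,576),interpolation=cv2.INTER_CUBIC))
E
```

```text
2.7 [0.59690134 0.04837656 0.21802538] [3.14154877e+00 1.16173823e-03 1.31996175e-01] [0.01474868 0.11614391] 0.005324348234462844
tcp [379.07136424 349.41861313]
nest [577.5014514  238.48946738]
dish [461.27988722 249.02011277]
entry [362.44131319 202.58444623]
railend [363.19389761 288.64352845]
```

View pics/w1.png

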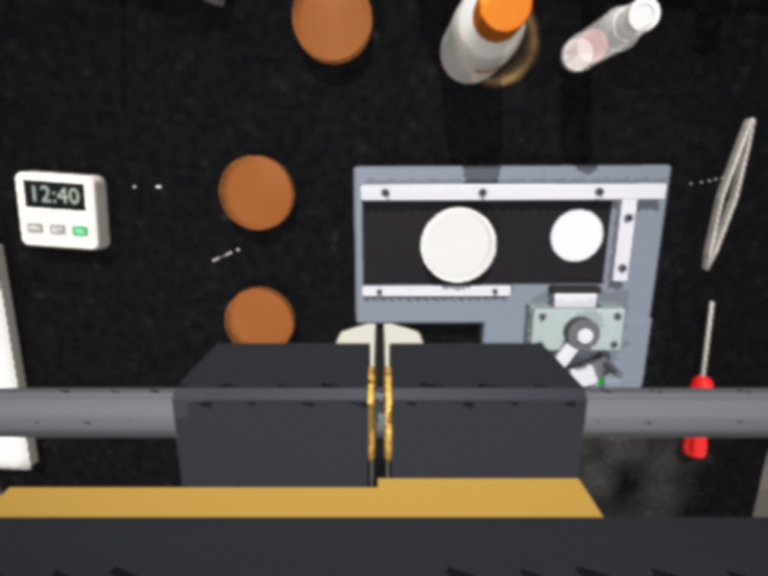

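The wrist view matches the prediction to about 2 mm: nest at (577,236), dish at (458,245). The fingertips are clear to the left of the dish, so I'll lower them there.

Emit:
send_rows(steps=[[0.4,0.2,0,0,1],[0.4,0.2,-2,0,1],[0.4,0.2,-3,0,1],[0,0,-3,0,1],[0,0,-3,0,1],[0,0,-3,0,1],[0,0,-2,0,1],[0,0,-1.5,0,1],[0,0,-1,0,1],[0,0,-0.5,0,1],[0,0,-0.5,0,1],[0,0,0,0,1]])

```text
time: 3.95
tcp_pos: [0.6091, 0.0539, 0.0237]
tcp_rot: [3.142, -0.0, 0.131]
wrist_force: [-0.3, -0.1, 0.4]
grip_width: 0.004
grip_force: 0.0
```

```bash
python3 - <<'E'
from workcell import r
import cv2
from h import *
p=np.load("p.npy"); p[0]+=.002; np.save("p.npy",p)
s=r.sense(); ci=r.camera_info("wrist"); im=r.read_camera("wrist"); print(s["time"],s["tcp_pos"],toH(p,s["tcp_pos"]),s["wrist_force"])
cv2.imwrite("pics/w2.png",cv2.resize(im[:,:,::-1],(768,576),interpolation=cv2.INTER_CUBIC))
E
```

```text
3.95 [0.60909171 0.05394968 0.02371883] [0.02558174 0.12033295] [-0.31604646 -0.13907296  0.39019517]
```

View pics/w2.png

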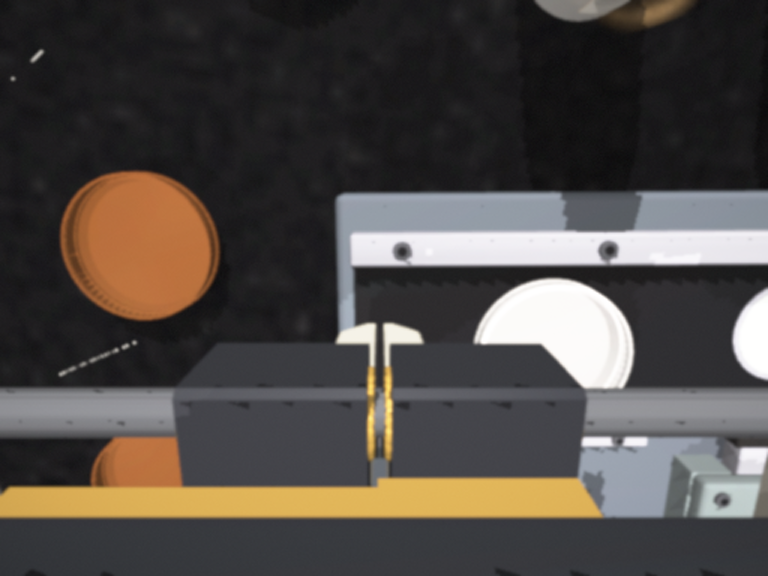

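Emit:
send_rows(steps=[[0,0,-0.2,0,1],[0.066,-0.496,0,0,1],[0.066,-0.496,0,0,1],[0.04,-0.3,0,0,1],[0.04,-0.3,0,0,1],[0.066,-0.496,0,0,1],[0.066,-0.496,0,0,1],[0.066,-0.496,0,0,1],[0.066,-0.496,0,0,1],[0.066,-0.496,0,0,1],[0.066,-0.496,0,0,1],[0.066,-0.496,0,0,1]])

```text
time: 5.2
tcp_pos: [0.6158, 0.0029, 0.0216]
tcp_rot: [-3.142, 0.0, 0.131]
wrist_force: [0.1, 0.7, 0.2]
grip_width: 0.004
grip_force: 0.1
```

Emit:
send_rows(steps=[[0.066,-0.496,0,0,1],[0.066,-0.496,0,0,1],[0.066,-0.496,0,0,1],[0.066,-0.496,0,0,1],[0.066,-0.496,0,0,1],[0.066,-0.496,0,0,1],[0.066,-0.496,0,0,1],[0.066,-0.496,0,0,1],[0.066,-0.496,0,0,1],[0.066,-0.496,0,0,1],[0,0,0,0,1]])

```text
time: 6.3
tcp_pos: [0.6224, -0.0469, 0.0216]
tcp_rot: [3.141, 0.0, 0.13]
wrist_force: [0.2, -0.4, -0.1]
grip_width: 0.002
grip_force: 0.0
```

```bash
python3 - <<'E'
from workcell import r
import cv2
from h import *
p=np.load("p.npy")
s=r.sense(); im=r.read_camera("wrist"); print(s["time"],s["tcp_pos"],toH(p,s["tcp_pos"]),s["wrist_force"])
cv2.imwrite("pics/w3.png",cv2.resize(im[:,:,::-1],(768,576),interpolation=cv2.INTER_CUBIC))
E
```

```text
6.3 [ 0.62238657 -0.04685673  0.02161208] [0.0255458  0.01865362] [ 0.23489734 -0.39583943 -0.1284632 ]
```

View pics/w3.png

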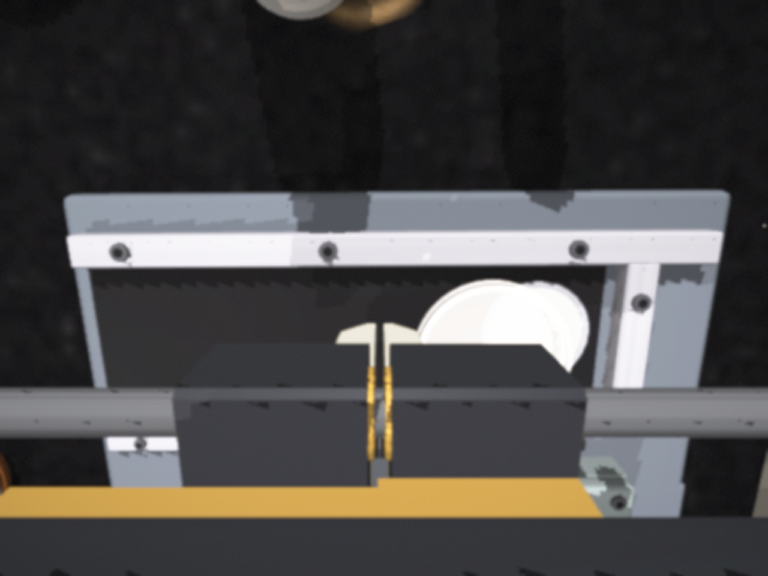

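The dish is at about (497,358) and has roughly 20 mm left to the end stop. I'll push slowly from here and watch the force.

Emit:
send_rows(steps=[[0.04,-0.3,0,0,1],[0.04,-0.3,0,0,1],[0.04,-0.3,0,0,1],[0.04,-0.3,0,0,1],[0.026,-0.2,0,0,1],[0.013,-0.1,0,0,1],[0.013,-0.1,0,0,1],[0.013,-0.1,0,0,1]])

```text
time: 7.15
tcp_pos: [0.6246, -0.0632, 0.0216]
tcp_rot: [-3.142, 0.0, 0.131]
wrist_force: [0.2, -0.2, 0.6]
grip_width: 0.005
grip_force: 0.1
```

Emit:
send_rows(steps=[[0.013,-0.1,0,0,1]])

```text
time: 7.25
tcp_pos: [0.6248, -0.0643, 0.0217]
tcp_rot: [3.142, -0.0, 0.131]
wrist_force: [0.4, 0.3, -0.1]
grip_width: 0.006
grip_force: 0.1
```

Emit:
send_rows(steps=[[0.013,-0.1,0,0,1]])

```text
time: 7.35
tcp_pos: [0.6248, -0.0653, 0.0216]
tcp_rot: [-3.142, 0.0, 0.131]
wrist_force: [-0.3, 0.3, 0.6]
grip_width: 0.006
grip_force: 0.1
```

Emit:
send_rows(steps=[[0.013,-0.1,0,0,1]])

```text
time: 7.45
tcp_pos: [0.625, -0.0663, 0.0217]
tcp_rot: [3.142, 0.0, 0.131]
wrist_force: [0.1, -0.2, 1.0]
grip_width: 0.01
grip_force: 0.1
```

Emit:
send_rows(steps=[[0.007,-0.05,0,0,1]])

```text
time: 7.55
tcp_pos: [0.625, -0.0667, 0.0216]
tcp_rot: [-3.141, -0.0, 0.131]
wrist_force: [0.3, 2.1, 1.1]
grip_width: 0.007
grip_force: 0.8
```

Emit:
send_rows(steps=[[0.007,-0.05,0,0,1]])

```text
time: 7.65
tcp_pos: [0.6251, -0.067, 0.0216]
tcp_rot: [-3.141, 0.0, 0.131]
wrist_force: [-0.3, 3.5, 1.2]
grip_width: 0.003
grip_force: 1.8
```

```bash
python3 - <<'E'
from workcell import r
import cv2
from h import *
p=np.load("p.npy")
s=r.sense(); im=r.read_camera("wrist"); print(s["time"],s["tcp_pos"],toH(p,s["tcp_pos"]),s["wrist_force"])
cv2.imwrite("pics/w4.png",cv2.resize(im[:,:,::-1],(768,576),interpolation=cv2.INTER_CUBIC))
E
```

```text
7.65 [ 0.62507527 -0.06699023  0.0216037 ] [ 0.02557172 -0.00165859] [-0.34530894  3.53228162  1.21668023]
```

View pics/w4.png

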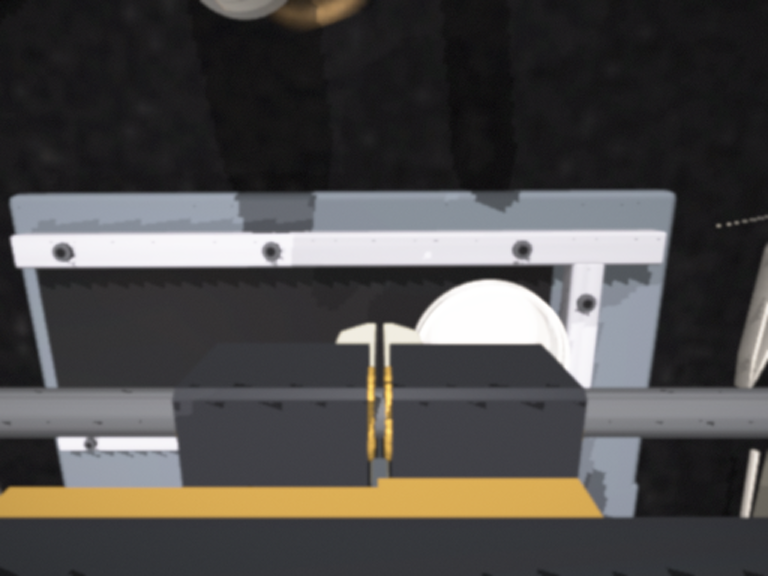

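The dish rests against the end stop with 3.5 N on the fingers. Next I'll retreat, lift, and plan the lever arc.

Emit:
send_rows(steps=[[-0.04,0.3,0,0,1],[-0.13,1,0,0,1],[0,0,1.5,0,1],[0,0,3,0,1],[0,0,3,0,1],[0,0,3,0,1],[0,0,0,0,1]])

```text
time: 8.4
tcp_pos: [0.6251, -0.0543, 0.1327]
tcp_rot: [3.14, -0.007, 0.131]
wrist_force: [0.6, 0.6, 0.1]
grip_width: 0.003
grip_force: 0.0
```

```bash
python3 - <<'E'
from workcell import r
from h import *
p=np.load("p.npy"); s=r.sense(); print(s["tcp_pos"],s["tcp_rot"])
def C(th,d):
    a=.55-th; t=np.array([-np.sin(a),-np.cos(a)]); K=np.array([-.044,-.045])+.075*np.array([-np.cos(a),np.sin(a)]); return toW(p,K-d*t)*100
print("pre",C(0,.038)); prev=None
for d in(.024,):
  for th in np.arange(0,1.111,.1): 
    c=C(th,d); print(th.round(2),c.round(2), (c-prev).round(2) if prev is not None else ""); prev=c
E
```

```text
[ 0.62514805 -0.05427432  0.13268765] [ 3.13965827 -0.00680776  0.13109732]
pre [50.87027935 -5.3877796 ]
0.0 [50.3  -6.67] 
0.1 [49.81 -7.28] [-0.49 -0.61]
0.2 [49.38 -7.94] [-0.43 -0.66]
0.3 [49.02 -8.64] [-0.36 -0.7 ]
0.4 [48.72 -9.37] [-0.29 -0.73]
0.5 [ 48.51 -10.13] [-0.22 -0.76]
0.6 [ 48.37 -10.9 ] [-0.14 -0.77]
0.7 [ 48.31 -11.69] [-0.06 -0.78]
0.8 [ 48.32 -12.47] [ 0.02 -0.79]
0.9 [ 48.42 -13.25] [ 0.1  -0.78]
1.0 [ 48.59 -14.02] [ 0.17 -0.77]
1.1 [ 48.84 -14.77] [ 0.25 -0.75]
```

Emit:
send_rows(steps=[[-2.2,0,0,-0.11,1],[-2.4,0,0,-0.11,1],[-2.4,0,0,-0.11,1],[-2.4,0,0,-0.11,1],[-2.2,0,0,-0.11,1],[0,0,0,0,1],[0,0,-2,0,1],[0,0,-2,0,1],[0,0,-2,0,1],[0,0,-1,0,1],[0,0,0,0,1]])

```text
time: 9.5
tcp_pos: [0.5071, -0.0541, 0.0557]
tcp_rot: [3.141, 0.002, -0.418]
wrist_force: [0.0, -0.1, 0.4]
grip_width: 0.005
grip_force: 0.0
```

```bash
python3 - <<'E'
from workcell import r
import cv2
s=r.sense(); print(s["time"],s["tcp_pos"],s["tcp_rot"])
a=r.read_camera("wrist"); b=r.read_camera("scene")[190:340,180:380]
cv2.imwrite("pics/w5.png",cv2.hconcat([cv2.resize(x[:,:,::-1],(400,300),interpolation=cv2.INTER_CUBIC) for x in(a,b)]))
E
```

```text
9.5 [ 0.50708505 -0.0541049   0.05565925] [ 3.14107607e+00  1.83469929e-03 -4.18176168e-01]
```

View pics/w5.png

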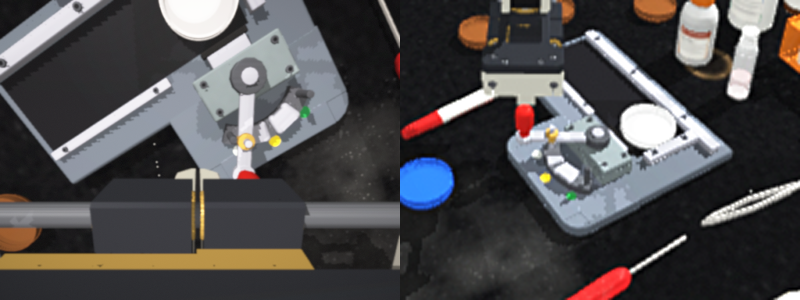

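The fingertips sit left of the knob, roughly level with it. I'll raise 6 mm, then approach and follow the arc.

Emit:
send_rows(steps=[[0,0,0.6,0,1],[-0.2,-0.45,0,0,1],[-0.2,-0.45,0,0,1],[-0.2,-0.4,0,0,1],[-0.24,-0.3,0,0.05,1],[-0.24,-0.31,0,0.05,1],[-0.22,-0.33,0,0.05,1],[-0.21,-0.33,0,0.05,1]])

```text
time: 10.4
tcp_pos: [0.4927, -0.0798, 0.0632]
tcp_rot: [-3.14, -0.001, -0.217]
wrist_force: [4.0, 5.2, 1.8]
grip_width: 0.005
grip_force: 3.5
```

Emit:
send_rows(steps=[[-0.18,-0.35,0,0.05,1],[-0.18,-0.35,0,0.05,1],[-0.15,-0.36,0,0.05,1],[-0.14,-0.37,0,0.05,1],[-0.11,-0.38,0,0.05,1],[-0.11,-0.38,0,0.05,1],[-0.07,-0.39,0,0.05,1],[-0.07,-0.38,0,0.05,1]])

```text
time: 11.2
tcp_pos: [0.4822, -0.1088, 0.0628]
tcp_rot: [-3.139, -0.001, 0.183]
wrist_force: [0.9, 12.6, 3.7]
grip_width: 0.01
grip_force: 6.4
```

```bash
python3 - <<'E'
from workcell import r
import cv2
s=r.sense(); print(s["time"],s["tcp_pos"],s["tcp_rot"],s["wrist_force"])
a=r.read_camera("wrist"); b=r.read_camera("scene")[190:340,180:380]
cv2.imwrite("pics/w6.png",cv2.hconcat([cv2.resize(x[:,:,::-1],(400,300),interpolation=cv2.INTER_CUBIC) for x in(a,b)]))
E
```

```text
11.2 [ 0.48218799 -0.10880236  0.06280476] [-3.13893253e+00 -9.96609688e-04  1.82754360e-01] [ 0.90613095 12.60810798  3.73160406]
```

View pics/w6.png

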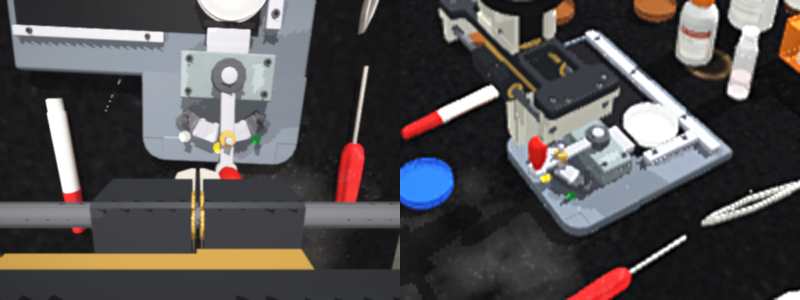

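The lever is at the first click (yellow dot) and the knob is still in front of the finger, so I'll continue the arc.

Emit:
send_rows(steps=[[-0.03,-0.39,0,0.05,1],[-0.03,-0.39,0,0.05,1],[0.01,-0.39,0,0.05,1],[0.01,-0.4,0,0.05,1],[0.05,-0.39,0,0.05,1],[0.05,-0.39,0,0.05,1],[0.08,-0.39,0,0.05,1],[0.09,-0.38,0,0.05,1]])

```text
time: 12.1
tcp_pos: [0.4844, -0.1406, 0.0626]
tcp_rot: [-3.141, -0.0, 0.582]
wrist_force: [-0.4, 3.8, 1.1]
grip_width: 0.005
grip_force: 1.8
```

Emit:
send_rows(steps=[[0.12,-0.38,0,0.05,1],[0.13,-0.37,0,0.05,1],[0.05,-0.15,0,0,1]])

```text
time: 12.4
tcp_pos: [0.4867, -0.1484, 0.0623]
tcp_rot: [-3.137, -0.001, 0.682]
wrist_force: [-10.1, 24.2, 8.1]
grip_width: 0.009
grip_force: 12.4
```

```bash
python3 - <<'E'
from workcell import r
import cv2
s=r.sense(); print(s["time"],s["tcp_pos"],s["tcp_rot"],s["wrist_force"])
a=r.read_camera("wrist"); b=r.read_camera("scene")[190:340,180:380]
cv2.imwrite("pics/w7.png",cv2.hconcat([cv2.resize(x[:,:,::-1],(400,300),interpolation=cv2.INTER_CUBIC) for x in(a,b)]))
E
```

```text
12.4 [ 0.48667237 -0.14841745  0.06230044] [-3.13699615e+00 -7.91577496e-04  6.81918413e-01] [-10.08501404  24.21409684   8.12420327]
```

View pics/w7.png

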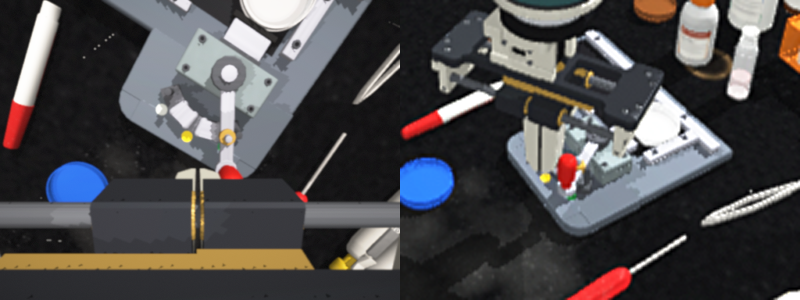

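The knob is beside the green dot and the force has risen to 26 N, so the lever is on the hard stop. I'll back off, lift, and check.

Emit:
send_rows(steps=[[-0.1,0.3,0,0,1],[-0.3,0.9,0,0,1],[-0.3,0.9,0,0,1],[0,0,2,0,1],[0,0,3,0,1],[0,0,3,0,1],[-1,2,3,0,1],[-2,2,3,0,1],[-2,2,0,0,1],[-2,2,0,0,1],[0,0,0,0,1],[0,0,0,0,1]])

```text
time: 13.7
tcp_pos: [0.4104, -0.0484, 0.2029]
tcp_rot: [3.141, -0.001, 0.682]
wrist_force: [0.0, 0.5, -0.6]
grip_width: 0.004
grip_force: 0.0
```

```bash
python3 - <<'E'
from workcell import r
import cv2
from h import *
s=r.sense(); p=np.load("p.npy"); print(s["time"],s["tcp_pos"],s["wrist_force"])
b=r.read_camera("scene")[190:340,180:380]; a=r.read_camera("top")[130:250,230:390]
cv2.imwrite("pics/w8.png",cv2.hconcat([cv2.resize(x[:,:,::-1],(400,300),interpolation=cv2.INTER_CUBIC) for x in(a,b)]))
t=r.camera_info("top")
for X in([.03,-.045,.030],[-.044-.075*np.cos(.55),-.045-.075*np.sin(.55),.08]):
    u=cv2.projectPoints(np.array([*toW(p,X[:2]),X[2]])[None],t["rvec"],t["tvec"],t["K"],None)[0].ravel(); print((u-[230,130])*2.5)
E
```

```text
13.7 [ 0.41036854 -0.04835113  0.20289368] [ 0.03377379  0.52735318 -0.57709056]
[233.10257056 102.79385369]
[297.22919094 228.64197396]
```

View pics/w8.png

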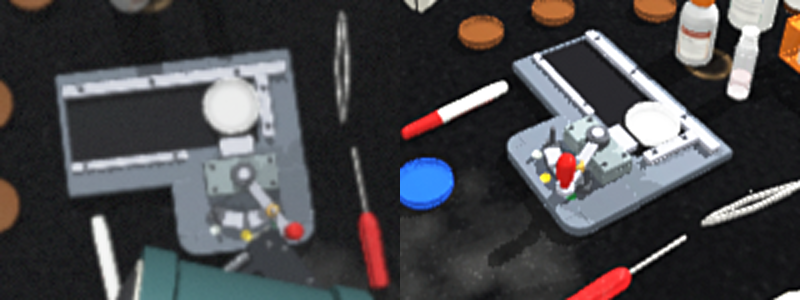

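The dish sits against the stop, fence and jaw at about (231,106), within roughly 3 px of its predicted home position. The knob is at the green dot at (293,230), and nothing around it was disturbed.

```bash
python3 -c "
from workcell import r
print(r.hand_in())"
```

```text
the job is handed in; nothing more can be done
None
```

I pushed the dish home against the end stop and moved the lever to its second stop at the green dot, then handed the job in at about 14 s. In the final pictures the jaw is against the dish and nothing around it was disturbed; the hand-in gave no verdict, and I had no direct reading of the jaw force or lever angle.

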